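Hold the UV curing torch over the repaired board

TASK

Draw the violet UV curing torch out of the slanted dock, turn it so that its lens points straight down, and hold it still with the lens about 4 cm above the fresh red mask patch on the repaired unit, centred on the patch. The mask is still wet, so the torch must not touch the unit, and the units, the silver lamp, the bottle and the solder spool stay where they are. Finish while still gripping the torch up there over the patch: do not put it down or let go.

Things in the scene. Friction and masses are not known exactly. Their poses are not given: they have to be found in the camera images.
- uv_torch: UV torch: straight violet barrel 28 mm in diameter, 160 mm long, dark bezel at the lens, 0.15 to 0.25 kg, centre of mass halfway. Origin: centre of the lens face; z runs along the barrel from lens to tail (z up = lens down). Starts lens-down in one dock bay, leaning 45 degrees, its tail half (80 to 160 mm from the lens) out; grip it 115 to 130 mm from the lens. Nothing to switch
- work_lamp: silver inspection lamp of the same shape and size as the UV torch, in the other bay, same axes; leave it in its bay
- dock: fixed charging dock: black block on a grey 145 x 150 mm plate, left of the robot; origin under it on the work surface. Two square bores, 32 mm wide, 80 mm deep, at dock y +40 and -40 mm, slanted 45 degrees; way out is (-0.707, 0, 0.707) in dock axes. Torches lie loose on the lower wall (2 mm play each side, 5 mm above), no latch. Mouth's upper rim 0.11 m high. Bores open roughly toward world -y
- seat_0 (a point): centre of the lens seat at the bottom of the bore at dock y = +40 mm, 32 mm above the work surface (the UV torch may be in either bay)
- seat_1 (a point): centre of the lens seat at the bottom of the bore at dock y = -40 mm, 32 mm above the work surface
- repaired_unit: opened device: black open tray 150 x 95 x 26 mm with a green circuit board, top 12 mm above the tray's underside, a dark blue cell and small parts (none above the tray's rim); the red patch is on this board. Loose, 0.32 kg, on a 3 mm light blue mat. Origin: centre of the underside; x along the 150 mm side, z up
- patch (a point): centre of the red mask patch (round, 14 mm) on top of the repaired unit's board, about 16 mm above the work surface, at x +34, y -14 mm in the unit's axes
- other_unit: the same kind of opened unit without a red patch; origin and axes as for the repaired one; leave it alone
- cleaner_bottle: white dispenser bottle, 48 mm diameter, 125 mm tall, standing; origin at the centre of its underside; leave it alone
- solder_spool: yellow spool of solder, 54 mm diameter, 38 mm tall, standing on end on the mat; origin at the centre of its underside; leave it alone
There are look-alikes about, which are no part of the job. Leave any yellow look-alike of the repaired_unit alone.

How it is judged:
On the way:
1. the UV torch has been drawn right out of its bay and is held by the fingers alone, clear of the dock (contact force between the fingers and uv_torch above 1 N and contact force between uv_torch and dock below 0.05 N and distance between uv_torch and seat_0 above 0.09 m and distance between uv_torch and seat_1 above 0.09 m), for 0.2 s.
At the end, for the whole second after the job is handed in: UV torch held still by the fingers alone, barrel within 0.2 rad of vertical, lens down 25 to 55 mm above the patch and within 12 mm of it sideways, touching nothing else; repaired unit flat and within 10 mm, other unit, lamp, bottle and spool within 15 mm of their starts (contact force between the fingers and uv_torch above 1 N and horizontal distance between uv_torch and patch below 0.012 m and z of uv_torch in the frame of patch between 0.025 and 0.055 m and angle between uv_torch's own z axis and vertical below 0.2 rad and linear speed of uv_torch below 0.02 m/s and angular speed of uv_torch below 0.15 rad/s and contact force between uv_torch and dock below 0.05 N and contact force between uv_torch and repaired_unit below 0.05 N and contact force between uv_torch and work_lamp below 0.05 N and contact force between uv_torch and other_unit below 0.05 N and contact force between uv_torch and cleaner_bottle below 0.05 N and contact force between uv_torch and solder_spool below 0.05 N and distance of each of work_lamp, other_unit, cleaner_bottle, solder_spool from where it was at the start of the episode below 0.015 m and distance of repaired_unit from where it was at the start of the episode below 0.01 m and angle between repaired_unit's own z axis and vertical below 0.05 rad); the arm keeps its last pose, push and grip.
It fails at once if the torch touches the repaired unit with its wet mask (contact force between uv_torch and repaired_unit above 0.3 N).
It fails at once if the repaired unit is shifted more than 10 mm (distance of repaired_unit from where it was at the start of the episode above 0.01 m).
It fails at once if the silver lamp, the other unit, the bottle or the spool is shifted more than 15 mm (distance of any of work_lamp, other_unit, cleaner_bottle, solder_spool from where it was at the start of the episode above 0.015 m).
It also fails if it takes over 40 s, if anything falls off the work surface, if the arm or the gripper's body presses on something with over 40 N, if the wrist force passes 120 N, or if a joint passes its speed limit or range.

ROBOT

A 6-joint arm with a two-finger parallel gripper is mounted at the origin on the work surface. World frame = base frame: x ahead of the robot, y to its left, z up, the work surface at z = 0. Lengths are in m, angles in rad, forces in N, time in s.
With the tool pointing down it reaches from about 0.225 to 0.875 m from the base axis. Payload 3.4 kg.
Tool frame: the origin (TCP) lies at the very end of the fingers, on their centre line; the grasp point (between the pads) lies 19 mm behind it; z points along the fingers, y is the line along which they close (so a half turn about z gives the same grasp; the last joint's range is limited). The gripper opens to 85 mm and grips with 20 to 120 N. Pads are 22 mm wide; open, the fingers measure 114 mm over their backs; the gripper's body (76 mm by 85 mm) begins 54 mm behind the grasp point. The pads swing forward as they close: fully open they stand 13 mm farther back than shut.
Start: joints at [1.099, 0.276, 1.505, -0, 1.361, -0.121], TCP at [0.198, 0.54, 0.231] pointing down, gripper open.
Joint ranges: [-2.89, 2.89], [-0.75, 2.08], [0.22, 2.7], [-1.18, 4.32], [0.11, 2.71], [-2.7, 2.7]. Speed limits (rad/s): [2.57, 2.57, 3.14, 3.14, 3.14, 3.14].

INTERFACE

Orientations are given as a unit quaternion [w, x, y, z].
In Python, from rig import manip, eyes gives the robot as it stands.
- The arm moves only by the tool servo_tool, never from a script. Its argument "series" is text: rows parted by semicolons, each of 7 numbers parted by spaces: the shift along the tool's x, y, z in m, then the turn, a rotation vector about the tool's x, y, z in degrees, then the closure, from 0 (fully open) to 1 (shut). In form: dx dy dz ax ay az fingers; .... A call has 1 to 5 rows; each row is the pose to reach, as a shift and turn from the pose commanded when the call began, along the tool's axes at that moment; what a row does not reach only later rows make up. A row lasts 1/10 s, in which the tool goes at most 50 mm and 8.59 degrees, less where a joint would pass 70% of its speed; a pose out of reach is approached as far as the arm can. A call with a gripper value outside its range is refused whole. The fingers move at their own pace and stop on an object; "squeeze" is the grip in N (left out, the last holds). Time passes only in rows, so rows that repeat a pose let the fingers close. It gives the time, the measured TCP pose, the force, the opening and the grip force at its end, in the units of the state.
- manip.get_state(): the state, without advancing time (a new reading comes with each control period).
- eyes.get_image(name): name is "scene" or "side" or "wrist"; returns the picture (480x640x3 uint8, red, green, blue); there is no depth.
- eyes.camera_info(name): a dict with "fx", "fy", "cx", "cy" (pixels), "eye" and "orientation" of the camera in the world. Camera axes: x right, y down, z forward; pixel columns grow to the right and rows downward; lengths in m; the calibration is good to about 2 mm. The wrist camera is an equidistant fisheye: a pixel r from the principal point sees the ray r / f radians off the axis. A picture is of the moment at which its call begins: read the wrist's pose just before it. camera_info takes no time and is no camera call; for the wrist camera it gives the pose at the moment of the call.
- manip.sign_off(): hands the job in; it is judged then, once.
The state is a dict: "clock": time; "qpos": joint angles; "qd": joint speeds; "effort": joint torques, N m; "position": TCP position; "ee_rot": TCP orientation; "contact_force": force on the tool from outside, world axes, zero at the start; "moment": the same for the moment, N m; "width": finger opening in m; "gripper_force": force on a finger pad.
Only numpy, scipy, OpenCV 4.12 (cv2) and the standard library are available. Lean on these libraries where they do the work, as an engineer would, in place of code of your own. Each camera call takes 0.05 s, during which the arm holds its last target. There are 200 camera calls.

## Working session

There is one attempt and no reset: what is moved stays moved. The work goes in short steps, Python scripts to look and compute and a tool call to move; the robot and the scene stay as the last step left them, time stands still between calls to the robot, and variables do not carry over. Pictures are saved under pics/ and viewed, at most 10 in all, crops included, and the job is handed in when it is done.

Besides the shell and the picture viewer there is one more tool, called after "Request:" as name(argument=value, ...) on one line, values as JSON. servo_tool: Moves the arm, as the interface text tells. Its arguments: {"type":"object","properties":{"series":{"type":"string"},"squeeze":{"type":"number"}},"required":["series"]}

```bash
mkdir -p pics; ls; python3 - <<'E'
from rig import manip, eyes
import cv2
print(manip.get_state())
for n in("scene","side","wrist"):
    print(n,eyes.camera_info(n)); cv2.imwrite(f"pics/{n}0.png",eyes.get_image(n)[:,:,::-1])
E
```

```text
pics
{'clock': 0.0, 'qpos': array([ 1.09897994e+00,  2.76614621e-01,  1.50614414e+00,  1.03070133e-05,
        1.36068089e+00, -1.20979647e-01]), 'qd': array([ 0.00035753,  0.00069009, -0.00124997,  0.00226079, -0.00132338,
        0.00139961]), 'effort': array([ 2.74048878e-03, -4.16778266e+01, -2.45813853e+01,  4.86433123e-05,
        1.12314970e-02, -2.57628227e-05]), 'position': array([0.19736829, 0.53950639, 0.23042413]), 'ee_rot': array([-2.74552182e-04,  1.74521091e-01,  9.84653003e-01, -8.81756956e-04]), 'contact_force': array([ 0.03681168, -0.19424029,  0.16480421]), 'moment': array([3.52480027e-02, 3.40520501e-02, 4.34223458e-05]), 'gripper_force': 0.0, 'width': 0.085685159224583}
scene {'fx': 561.7763777226081, 'fy': 561.7763777226081, 'cx': 329.0537247768288, 'cy': 240.82961293928366, 'eye': array([ 1.46719809, -0.3472761 ,  0.72803445]), 'orientation': array([-0.38541148,  0.72988475,  0.5011665 , -0.25991996])}
side {'fx': 496.8271122954468, 'fy': 496.8271122954468, 'cx': 313.426929623696, 'cy': 239.26537321384512, 'eye': array([0.38777099, 0.71761668, 0.49751898]), 'orientation': array([ 0.0585999 , -0.10174178,  0.86386192, -0.48985432])}
wrist {'fx': 371.64829954431775, 'fy': 371.64829954431775, 'cx': 321.24622273779437, 'cy': 235.80259389778402, 'eye': array([0.13531567, 0.5633808 , 0.37258586]), 'orientation': array([0.1079138 , 0.81227882, 0.56834002, 0.07448053])}
```

View pics/scene0.png

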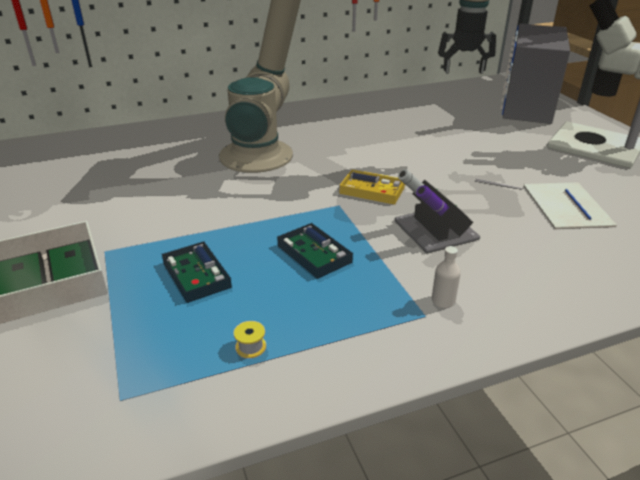

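View pics/side0.png

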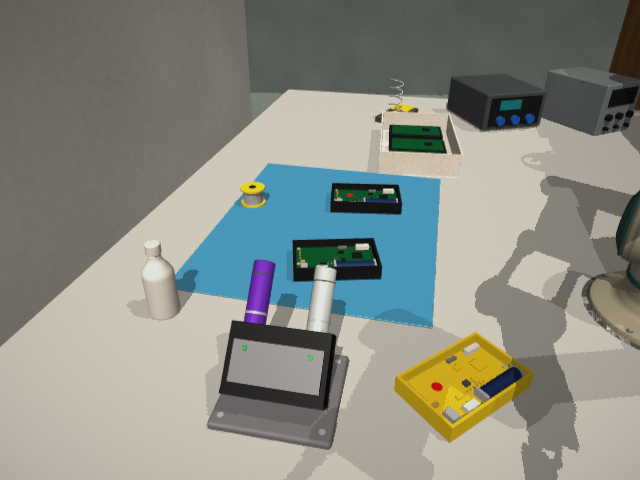

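View pics/wrist0.png

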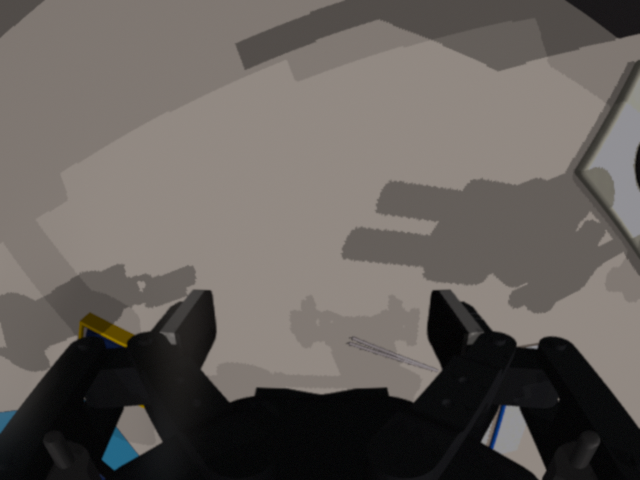

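The scene view shows the patch at about (195,282) on the far unit, and the violet torch at (433,200) in the front bay of the dock. The side view shows the patch at about (350,196), the violet barrel at (259,290) with the lamp to its right at (321,300), and the bottle at (160,285). The wrist view shows nothing useful.

```bash
cat > h.py <<'E'
import numpy as np, cv2
from scipy.spatial.transform import Rotation as R
from rig import manip, eyes
def rot(q): q=np.array(q); return R.from_quat([q[1],q[2],q[3],q[0]])
def ray(n,px):
    i=eyes.camera_info(n); d=np.array([(px[0]-i['cx'])/i['fx'],(px[1]-i['cy'])/i['fy'],1])
    return i['eye'],rot(i['orientation']).apply(d/np.linalg.norm(d))
def plane(n,px,z): e,d=ray(n,px); return e+d*(z-e[2])/d[2]
def tri(a,b):
    (e,d),(f,g)=a,b; s=np.linalg.lstsq(np.c_[d,-g],f-e,rcond=None)[0]
    p,q=e+s[0]*d,f+s[1]*g; return (p+q)/2,np.linalg.norm(p-q)
def blobs(im,lo,hi,amin=15):
    m=cv2.inRange(cv2.cvtColor(im,cv2.COLOR_RGB2HSV),np.array(lo),np.array(hi))
    n,l,s,c=cv2.connectedComponentsWithStats(m)
    return [(s[k],c[k],l==k) for k in range(1,n) if s[k][4]>=amin]
def midline(mask):
    y,x=np.nonzero(mask); v=cv2.fitLine(np.c_[x,y].astype(np.float32),cv2.DIST_L2,0,.01,.01).ravel()
    t=(x-v[2])*v[0]+(y-v[3])*v[1]; return v[2:]+v[:2]*t.min(),v[2:]+v[:2]*t.max()
def axisline(ends): # {'scene':(a,b),'side':(a,b)} -> point,dir
    N=[];D=[]
    for n,(a,b) in ends.items():
        e,d=ray(n,a); _,g=ray(n,b); k=np.cross(d,g); k/=np.linalg.norm(k); N.append(k);D.append(k@e)
    u=np.cross(*N); u/=np.linalg.norm(u); u*=np.sign(u[2]); p=np.linalg.lstsq(np.array(N),np.array(D),rcond=None)[0]
    return p,u
E
python3 - <<'E'
from h import *
np.set_printoptions(precision=4,suppress=True)
E={}
for n in("scene","side"):
    im=cv2.imread(f"pics/{n}0.png")[:,:,::-1].copy()
    for nm,lo,hi,am in(("violet",(125,80,30),(150,255,255),40),("red",(0,150,60),(6,255,255),8),("red2",(174,150,60),(180,255,255),8),("yellow",(22,140,60),(34,255,255),60)):
        for s,c,m in blobs(im,lo,hi,am):
            print(n,nm,s,c,plane(n,c,.016))
            if nm=="violet" and s[4]>200: E[n]=midline(m); print(E[n])
p,u=axisline(E); print(p,u,"az",np.degrees(np.arctan2(u[1],u[0])),"el",np.degrees(np.arcsin(u[2])))
for z in (.032,.145): print(z,p+u*(z-p[2])/u[2])
# side end points depth along axis
for n in E:
    for a in E[n]: print(n,tri(ray(n,a),(p,u)))
im=cv2.imread("pics/scene0.png")
for n,(x,y,w,h,k) in {"scene":(360,150,130,165,5),"side":(200,230,160,220,4)}.items():
    im=cv2.imread(f"pics/{n}0.png"); 
    c=cv2.resize(im[y:y+h,x:x+w],None,fx=3.5 if n=="scene" else 2.6,fy=3.5 if n=="scene" else 2.6,interpolation=cv2.INTER_CUBIC)
    cv2.imwrite(f"pics/{n}_c.png",c)
a=cv2.imread("pics/scene_c.png");b=cv2.imread("pics/side_c.png");H=max(len(a),len(b))
f=lambda i:cv2.copyMakeBorder(i,0,H-len(i),0,0,0)
cv2.imwrite("pics/crop.png",np.hstack([f(a)[:,:400],f(b)[:,:400]]))
E
```

```text
scene violet [416 185  33  30 391] [432.7238 199.3964] [0.4283 0.3409 0.016 ]
(array([418.9441, 187.7081]), array([445.8521, 210.5322]))
scene red [ 12   0  14  30 197] [18.9239 14.2843] [-2.039 -0.738  0.016]
scene red [353   0   4   3  12] [354.5   1. ] [-1.7493  1.0694  0.016 ]
scene red [192 279   7   5  18] [195.0556 281.    ] [ 0.5445 -0.2731  0.016 ]
scene yellow [ 340  174   64   30 1033] [371.6438 189.1617] [0.3271 0.2194 0.016 ]
scene yellow [235 322  29  22 471] [248.8769 332.3907] [ 0.7268 -0.2091  0.016 ]
scene yellow [236 341  29  16 100] [251.91 351.32] [ 0.7743 -0.216   0.016 ]
side violet [ 246  260   29   54 1085] [260.1816 286.0046] [0.6262 0.0993 0.016 ]
(array([255.894 , 311.3361]), array([264.5947, 259.9314]))
side violet [244 313  23  12 209] [254.6842 318.4019] [0.6079 0.1786 0.016 ]
(array([244.1717, 316.8423]), array([265.4076, 319.9928]))
side red [347 194   6   3  15] [349.3333 194.9333] [ 0.5435 -0.27    0.016 ]
side red [432 383  10   8  60] [436.6 386.2] [0.3406 0.2505 0.016 ]
side yellow [391 104  24   8 106] [402.8019 107.5943] [ 0.4843 -0.9804  0.016 ]
side yellow [240 182  25  12 232] [251.9741 187.5   ] [ 0.7669 -0.2572  0.016 ]
side yellow [241 198  25  10  81] [253.1111 203.9136] [ 0.7366 -0.1791  0.016 ]
side yellow [ 394  332  140  111 6978] [458.6952 384.2466] [0.3134 0.2407 0.016 ]
[-0.0097  0.247   0.0845] [0.9993 0.0335 0.0172] az 1.9184726553304294 el 0.9847588228827763
0.032 [-3.0626  0.1448  0.032 ]
0.145 [3.5076 0.3648 0.145 ]
scene (array([0.4826, 0.2635, 0.093 ]), np.float64(3.8956806801599406e-16))
scene (array([0.5951, 0.2673, 0.0949]), np.float64(5.253434695803222e-16))
side (array([0.5857, 0.267 , 0.0947]), np.float64(2.618455766672135e-16))
side (array([0.5581, 0.266 , 0.0943]), np.float64(2.391654643720554e-16))
```

View pics/crop.png

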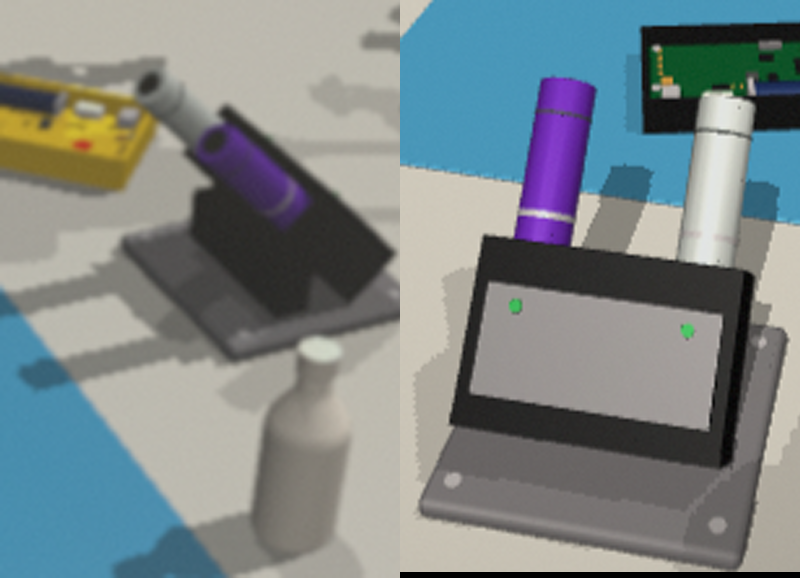

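The crop shows the violet barrel out of the left-hand bay in the side view. The dock plate's corners are at crop (420,505), (745,568) and (785,335). I'll merge the split violet mask and redo the axis.

```bash
python3 - <<'E'
from h import *
np.set_printoptions(precision=4,suppress=True)
E={}
for n in("scene","side"):
    im=cv2.imread(f"pics/{n}0.png")[:,:,::-1].copy()
    m=np.any([b[2] for b in blobs(im,(125,80,30),(150,255,255),100)],axis=0)
    if n=="side":  # midline from row-wise edges above the rim
        pass
    E[n]=midline(m); print(n,E[n])
p,u=axisline(E); print(u,"az",np.degrees(np.arctan2(u[1],u[0])),"el",np.degrees(np.arcsin(u[2])))
for z in (.032,.145): print(z,p+u*(z-p[2])/u[2])
for n in E:
    for a in E[n]: print(n,tri(ray(n,a),(p,u))[0])
print("patch",tri(ray("scene",(195.06,281)),ray("side",(349.3,194.9))))
P=[plane("side",(200+(x-400)/2.6,230+y/2.6),.008) for x,y in((420,505),(745,568),(785,335))]
print(P,[np.linalg.norm(P[1]-P[0]),np.linalg.norm(P[2]-P[1])])
for a,b in((P[0],P[1]),(P[1],P[2])): print(np.degrees(np.arctan2(*(b-a)[1::-1])))
print("bottle top",tri(ray("scene",(360+320/3.5,150+350/3.5)),ray("side",(152,245))))
# spool, black units
for n,c in(("scene",(250,331)),("side",(252,187))): print(plane(n,c,.041))
E
```

```text
scene (array([418.9441, 187.7081]), array([445.8521, 210.5322]))
side (array([253.8435, 323.3319]), array([264.6095, 259.9337]))
[ 0.0279 -0.7204  0.693 ] az -87.78218067242659 el 43.87153315392537
0.032 [0.5695 0.3315 0.032 ]
0.145 [0.5741 0.214  0.145 ]
scene [0.5743 0.2066 0.1522]
scene [0.5713 0.284  0.0777]
side [0.5718 0.2709 0.0902]
side [0.5741 0.2122 0.1468]
patch (array([ 0.5437, -0.2729,  0.015 ]), np.float64(0.0007281833689724439))
[array([0.6017, 0.3654, 0.008 ]), array([0.4512, 0.3632, 0.008 ]), array([0.4589, 0.2209, 0.008 ])] [np.float64(0.15051034062938748), np.float64(0.14254806364211306)]
-179.16541272718186
-86.91035344861216
bottle top (array([0.7582, 0.1771, 0.1221]), np.float64(0.0005544315742078357))
[ 0.7502 -0.2113  0.041 ]
[ 0.748  -0.2091  0.041 ]
```

```bash
cat >> h.py <<'E'
def pose(az,tilt): # tool x azimuth (deg); tilt lifts tool z from down towards -x_tool
    a=np.radians(az); x=np.array([np.cos(a),np.sin(a),0]); z=np.array([0,0,-1.])
    return R.from_matrix(np.c_[x,np.cross(z,x),z])*R.from_euler('y',-tilt,degrees=True)
def go(p,Rt):
    s=manip.get_state(); R0=rot(s['ee_rot'])
    print("shift",R0.inv().apply(np.array(p)-s['position']).round(4),"rot",np.degrees((R0.inv()*Rt).as_rotvec()).round(1))
E
python3 -c "
from h import *
go((.573,.243,.20),pose(92,0))"
```

```text
shift [-0.4547 -0.1495  0.0308] rot [-0.1  0.  67.9]
```

Request:
servo_tool(series="-0.045 -0.015 0 0 0 7 0.35; -0.09 -0.03 0 0 0 14 0.35; -0.136 -0.045 0.005 0 0 21 0.35; -0.182 -0.06 0.01 0 0 28 0.35; -0.227 -0.075 0.015 0 0 34 0.35")

```text
clock: 0.65
position: [0.3862, 0.3902, 0.216]
ee_rot: [0.0, 0.457, 0.89, 0.0]
contact_force: [0.4, 0.2, -1.0]
width: 0.0553
gripper_force: 0.0
```

```bash
python3 -c "
from h import *
s=manip.get_state();print(s['qpos'],s['position'],s['width'])
go((.573,.243,.20),pose(92,0))"
```

```text
[6.63756188e-01 2.45898649e-01 1.58591652e+00 3.59134693e-05
 1.30968074e+00 4.15224091e-02] [0.38618602 0.3901745  0.21603269] 0.05530875803394226
shift [-0.2285  0.066   0.016 ] rot [ 0.  -0.  33.7]
```

Request:
servo_tool(series="-0.046 0.013 0.003 0 0 7 0.35; -0.092 0.026 0.006 0 0 14 0.35; -0.138 0.04 0.01 0 0 21 0.35; -0.184 0.053 0.013 0 0 28 0.35; -0.228 0.066 0.016 0 0 33.7 0.35")

```text
clock: 1.15
position: [0.5734, 0.244, 0.1999]
ee_rot: [-0.0, 0.695, 0.719, -0.0]
contact_force: [-0.6, 0.2, 0.4]
width: 0.0555
gripper_force: 0.0
```

```bash
python3 - <<'E'
from h import *
s=manip.get_state();print(s['qpos'],s['position'],s['width'])
i=eyes.camera_info("wrist");print(i)
im=eyes.get_image("wrist");cv2.imwrite("pics/w1.png",im[:,:,::-1])
go((.573,.243,.098),pose(92,0))
E
```

```text
[2.90540289e-01 3.66121312e-01 1.44881721e+00 1.73195699e-04
 1.32708830e+00 2.57014641e-01] [0.57343107 0.24395641 0.19986653] 0.0554959926115857
{'fx': 371.64829954431775, 'fy': 371.64829954431775, 'cx': 321.24622273779437, 'cy': 235.80259389778402, 'eye': array([0.57110777, 0.31081303, 0.34188629]), 'orientation': array([0.13152786, 0.99116432, 0.01706971, 0.00153147])}
shift [ 0.005  -0.0076  0.1008] rot [ 0.3  0.3 -0.4]
```

View pics/w1.png

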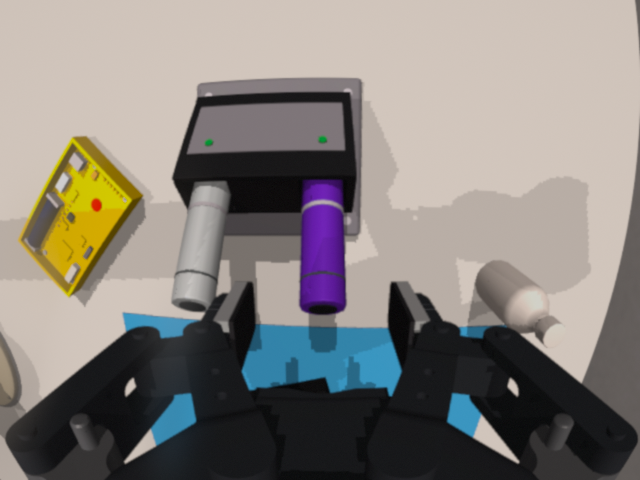

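The wrist view shows the violet barrel at column 322, midway between the pads (about 245 and 397). The lamp is outside the left finger. I'll check that the arm has settled before descending.

```bash
python3 - <<'E'
from h import *
np.set_printoptions(precision=4,suppress=True)
s=manip.get_state();print(s['clock'],s['qd'],s['position'])
# axis check by wrist fisheye: bearing of violet midline at tail and rim
def wray(px,i):
    v=np.array([px[0]-i['cx'],px[1]-i['cy']]);r=np.linalg.norm(v);t=r/i['fx']
    return i['eye'],rot(i['orientation']).apply(np.r_[v/r*np.sin(t),np.cos(t)])
im=eyes.get_image("wrist");i=eyes.camera_info("wrist")
m=max(blobs(im,(125,80,30),(150,255,255),300),key=lambda b:b[0][4])[2]
for y0 in(215,240,265,290):
    c=np.nonzero(m[y0])[0]; 
    if len(c):
        e,d=wray((c.mean(),y0),i); w=[wray((k,y0),i)[1] for k in(c[0]-.5,c[-1]+.5)]
        # intersect with plane of axis elevation 45 through (y=.243,z=.117): y+z=.36
        t=(.36-e[1]-e[2])/(d[1]+d[2]); ang=np.arccos(w[0]@w[1]); print(y0,e+t*d,"dia",2*t*np.sin(ang/2))
go((.573,.243,.098),pose(92,0))
E
```

```text
1.2 [ 0.0528 -0.0241  0.0454  0.0303  0.0043 -0.068 ] [0.5802 0.2388 0.1989]
215 [0.5693 0.2575 0.1025] dia 0.028173507427195016
240 [0.57   0.2443 0.1157] dia 0.027070796165361875
265 [0.5706 0.232  0.128 ] dia 0.027340245448031625
290 [0.5709 0.2204 0.1396] dia 0.027080990419279766
shift [ 0.002  -0.0039  0.1009] rot [ 0.1  0.1 -0.2]
```

Request:
servo_tool(series="0 -0.002 0.025 0 0 0 0.35; 0 -0.002 0.05 0 0 0 0.35; 0 -0.002 0.075 0 0 0 0.35; 0 -0.002 0.101 0 0 0 0.35; 0 -0.002 0.101 0 0 0 0.35", squeeze=70)

```text
clock: 1.75
position: [0.5666, 0.2449, 0.0955]
ee_rot: [-0.002, 0.693, 0.721, -0.004]
contact_force: [-1.7, -0.5, 0.3]
width: 0.0555
gripper_force: 0.0
```

```bash
python3 - <<'E'
from h import *
im=eyes.get_image("wrist");cv2.imwrite("pics/w2.png",im[:,:,::-1])
s=manip.get_state();print(s['position'],s['contact_force'],s['qpos'])
E
```

```text
[0.56828157 0.24542911 0.0976478 ] [-0.07820799  0.55601054 -0.02172677] [2.95173364e-01 4.40568809e-01 1.59926481e+00 3.01794803e-04
 1.10658035e+00 2.55911668e-01]
```

View pics/w2.png

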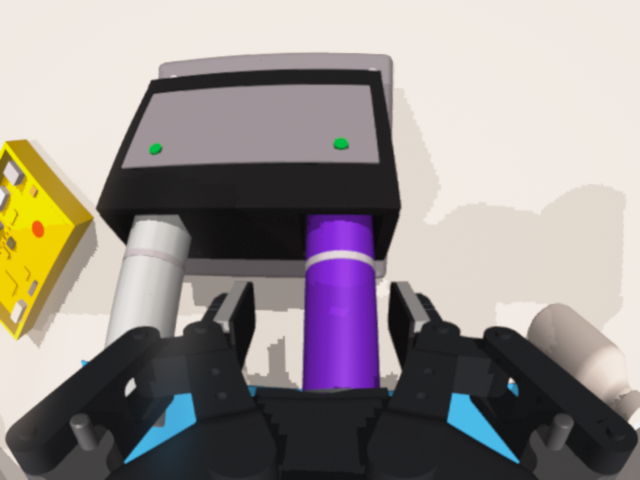

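The wrist view shows the barrel between the pads at column about 340, with the pads centred at 321. That puts the torch about 6 mm to +x, while the arm is still swinging. I'll let it settle and measure again.

Request:
servo_tool(series="0 0 0 0 0 0 0.35; 0 0 0 0 0 0 0.35; 0 0 0 0 0 0 0.35")

```text
clock: 2.1
position: [0.571, 0.2459, 0.1009]
ee_rot: [0.001, 0.693, 0.721, 0.001]
contact_force: [-0.5, -0.2, 0.8]
width: 0.0555
gripper_force: 0.0
```

```bash
python3 - <<'E'
from h import *
im=eyes.get_image("wrist")
m=max(blobs(im,(125,80,30),(150,255,255),300),key=lambda b:b[0][4])[2]
for y0 in(270,300,330,360): c=np.nonzero(m[y0])[0];print(y0,c[0],c[-1],c.mean())
s=manip.get_state();print(s['position'],s['qd'].round(3))
E
```

```text
270 295 362 328.5
300 294 363 328.5
330 294 364 329.0
360 293 365 329.0
[0.57084232 0.24579201 0.10061764] [-0.002  0.003  0.006 -0.002 -0.001  0.003]
```

Request:
servo_tool(series="-0.002 0.003 0.003 0 0 0 0.35; -0.002 0.003 0.003 0 0 0 0.35; -0.002 0.003 0.003 0 0 0 0.5; -0.002 0.003 0.003 0 0 0 0.6; -0.002 0.003 0.003 0 0 0 0.7")

```text
clock: 2.65
position: [0.5734, 0.2436, 0.0965]
ee_rot: [0.0, 0.693, 0.721, 0.0]
contact_force: [0.9, 0.0, -0.0]
width: 0.027
gripper_force: 51.2
```

Request:
servo_tool(series="0 0 0 0 0 0 0.85; 0 0 0 0 0 0 1; 0 0 0 0 0 0 1; 0 0 0 0 0 0 1; 0 0 0 0 0 0 1", squeeze=70)

```text
clock: 3.15
position: [0.5735, 0.2436, 0.0965]
ee_rot: [0.0, 0.693, 0.721, 0.0]
contact_force: [0.1, -0.6, 1.0]
width: 0.0261
gripper_force: 68.6
```

```bash
python3 - <<'E'
from h import *
s=manip.get_state();print(s['position'],s['width'],s['gripper_force'],s['contact_force'])
u=np.array([.025,-.7067,.7071]); 
go(s['position']+.13*u,rot(s['ee_rot']))
E
```

```text
[0.5734748  0.24358781 0.0965014 ] 0.02610957897885227 68.59337568283081 [ 0.10907607 -0.60129936  1.00357972]
shift [-0.0919 -0.0002 -0.0919] rot [0. 0. 0.]
```

Request:
servo_tool(series="-0.006 0 -0.006 0 0 0 1; -0.014 0 -0.014 0 0 0 1; -0.023 0 -0.023 0 0 0 1; -0.032 0 -0.032 0 0 0 1; -0.04 0 -0.04 0 0 0 1")

```text
clock: 3.65
position: [0.575, 0.2025, 0.1374]
ee_rot: [0.0, 0.694, 0.72, 0.0]
contact_force: [-0.2, 1.5, -0.7]
width: 0.0264
gripper_force: 68.8
```

Request:
servo_tool(series="-0.012 0 -0.012 0 0 0 1; -0.024 0 -0.024 0 0 0 1; -0.036 0 -0.036 0 0 0 1; -0.046 0 -0.048 0 0 0 1; -0.052 0 -0.054 0 0 0 1")

```text
clock: 4.15
position: [0.5775, 0.1504, 0.1921]
ee_rot: [0.001, 0.694, 0.72, 0.001]
contact_force: [0.1, -0.7, -2.4]
width: 0.0263
gripper_force: 69.0
```

Request:
servo_tool(series="0 0 -0.01 0 0 0 1; 0 0 -0.03 0 0 0 1; 0 0 -0.04 0 0 0 1; 0 0 -0.04 0 0 0 1; 0 0 -0.04 0 0 0 1")

```text
clock: 4.65
position: [0.5765, 0.152, 0.23]
ee_rot: [-0.0, 0.693, 0.721, -0.0]
contact_force: [0.5, -0.7, -2.5]
width: 0.0263
gripper_force: 68.9
```

```bash
python3 - <<'E'
from h import *
for n in("side","wrist"): cv2.imwrite(f"pics/{n}3.png",eyes.get_image(n)[:,:,::-1])
s=manip.get_state();print(s['position'],s['ee_rot'],s['width'],s['contact_force'],s['qpos'])
a=np.degrees(np.arctan2(-.272,.544));print(a)
go((.45,.02,.30),pose(180-10,0))
E
```

```text
[0.5760739  0.15181673 0.22924379] [-6.91774869e-04  6.93272995e-01  7.20674315e-01 -7.79229889e-04] 0.02647761247100245 [ 0.07165966 -0.36986933 -2.06774663] [1.40840152e-01 3.09396440e-01 1.46140390e+00 1.31866513e-04
 1.37287229e+00 1.02060323e-01]
-26.56505117707799
shift [-0.1268 -0.1312 -0.0705] rot [ -0.1  -0.1 -77.8]
```

View pics/side3.png

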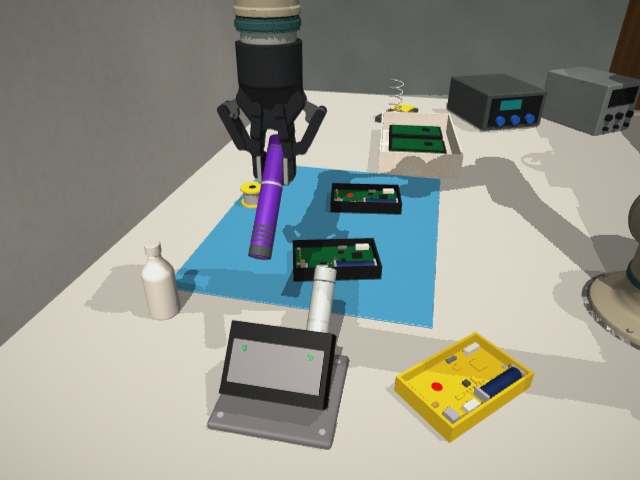

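The side view shows the torch hanging free between the fingers, clear of the dock. The lamp and everything else are in place. Now I'll carry it over.

```bash
python3 -c "
from h import *
go((.55,-.275,.27),pose(153.4,0))"
```

```text
shift [-0.4255 -0.0427 -0.0406] rot [ -0.1  -0.1 -61.2]
```

Request:
servo_tool(series="-0.02 -0.002 -0.01 0 0 -4 1; -0.06 -0.005 -0.025 0 0 -10 1; -0.1 -0.01 -0.035 0 0 -16 1; -0.145 -0.015 -0.04 0 0 -23 1; -0.19 -0.02 -0.04 0 0 -30 1")

```text
clock: 5.25
position: [0.564, -0.0402, 0.2704]
ee_rot: [0.0, 0.481, 0.877, 0.0]
contact_force: [1.0, 0.6, -1.7]
width: 0.026
gripper_force: 69.0
```

```bash
python3 -c "
from h import *
go((.55,-.275,.27),pose(153.4,0))"
```

```text
shift [-0.1904 -0.1381  0.0004] rot [  0.    0.  -30.9]
```

Request:
servo_tool(series="-0.038 -0.028 0 0 0 -7 1; -0.076 -0.055 0 0 0 -14 1; -0.114 -0.083 0 0 0 -21 1; -0.155 -0.113 0 0 0 -27 1; -0.19 -0.138 0 0 0 -31 1")

```text
clock: 5.75
position: [0.5478, -0.2754, 0.2692]
ee_rot: [-0.001, 0.23, 0.973, 0.0]
contact_force: [0.8, 0.5, -2.5]
width: 0.0264
gripper_force: 68.8
```

Request:
servo_tool(series="0 0 0 0 -4 0 1; 0 0 0 0 -11 0 1; 0 0 0 0 -19 0 1; 0 0 0 0 -27 0 1; 0 0 0 0 -35 0 1")

```text
clock: 6.25
position: [0.5478, -0.2728, 0.27]
ee_rot: [0.295, 0.221, 0.927, -0.07]
contact_force: [1.6, 0.4, -2.9]
width: 0.0265
gripper_force: 68.9
```

Request:
servo_tool(series="0 0 0 0 -6 0 1; 0 0 0 0 -10 0 1; 0 0 0 0 -10 0 1; 0 0 0 0 -10 0 1; 0 0 0 0 -10 0 1")

```text
clock: 6.75
position: [0.5497, -0.274, 0.2713]
ee_rot: [0.373, 0.214, 0.899, -0.089]
contact_force: [-0.7, -0.6, -1.8]
width: 0.0262
gripper_force: 69.1
```

```bash
python3 - <<'E'
from h import *
np.set_printoptions(precision=4,suppress=True)
s=manip.get_state();print(s['position'],s['qpos'],s['width'],s['contact_force'])
R0=rot(s['ee_rot']);print(R0.as_matrix(),"pred grasp",s['position']-.019*R0.as_matrix()[:,2])
for n in("side","scene"):
    im=eyes.get_image(n);cv2.imwrite(f"pics/{n}4.png",im[:,:,::-1])
    for b in blobs(im,(125,80,30),(150,255,255),20): print(n,b[0],b[1],midline(b[2]))
a=cv2.imread("pics/side4.png")[60:240,220:440];b=cv2.imread("pics/scene4.png")[150:330,120:300]
cv2.imwrite("pics/c4.png",np.hstack([cv2.resize(x,(400,int(400*x.shape[0]/x.shape[1])),interpolation=cv2.INTER_CUBIC)[:325] for x in(a,b)]))
E
```

```text
[ 0.5497 -0.274   0.2713] [-0.6546 -0.0053  2.0264  0.3755  0.3667 -2.0566] 0.026215556387532844 [-0.7335 -0.6314 -1.805 ]
[[-0.6309  0.4506  0.6316]
 [ 0.3182  0.8927 -0.319 ]
 [-0.7076 -0.0003 -0.7066]] pred grasp [ 0.5377 -0.268   0.2847]
side [351  46   5  11  35] [352.4857  50.2571] (array([351.0173,  56.0044]), array([353.5383,  46.1375]))
side [351  70  14  14 107] [359.2243  78.0374] (array([353.9427,  84.4309]), array([365.1078,  70.9152]))
side [348  85  16  41 514] [355.4125 103.9805] (array([354.2452, 125.1787]), array([356.4773,  84.6408]))
scene [165 132  20  42 566] [174.9735 151.6325] (array([172.5761, 132.4274]), array([177.6617, 173.1671]))
scene [173 173  20  41 487] [182.8912 192.1684] (array([179.5732, 173.8119]), array([186.6358, 212.8851]))
```

View pics/c4.png

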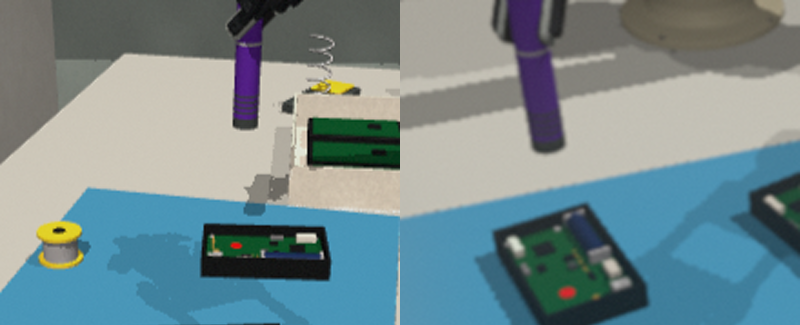

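The crop shows the torch hanging almost upright above the unit. Its lens is at about side (355,129) and scene (187,217). I'll measure its axis and lens point.

```bash
cat >> h.py <<'E'
def torch(k):
    E={}
    for n in("side","scene"):
        im=cv2.imread(f"pics/{n}{k}.png")[:,:,::-1].copy()
        b=max((b for b in blobs(im,(125,80,30),(150,255,255),20) if n=="side" or b[1][1]>160),key=lambda b:b[0][4])
        y,x=np.nonzero(b[2]); rows=np.unique(y); rows=rows[2:-4]
        mid=np.array([[(x[y==r].min()+x[y==r].max())/2,r] for r in rows]); c=np.polyfit(mid[:,1],mid[:,0],1)
        E[n]=[(np.polyval(c,r),r) for r in(rows[0],rows[-1])]
    p,u=axisline(E); print("u",u,"tilt",np.degrees(np.arccos(u[2])))
    return p,u,E
E
python3 - <<'E'
from h import *
np.set_printoptions(precision=4,suppress=True)
p,u,E=torch(4)
for n,px in(("side",(354.8,129.9)),("scene",(187,217.5))): print(n,tri(ray(n,px),(p,u)))
s=manip.get_state();g=s['position']-.019*rot(s['ee_rot']).as_matrix()[:,2]
print("grasp",g,"axis there",p+u*(g[2]-p[2])/u[2])
E
```

```text
u [ 0.0023 -0.0166  0.9999] tilt 0.9587801020534699
side (array([ 0.5375, -0.2676,  0.1658]), np.float64(0.0009206682475414289))
scene (array([ 0.5379, -0.2679,  0.1623]), np.float64(0.0008033474708382059))
grasp [ 0.5378 -0.2679  0.2846] axis there [ 0.5382 -0.2695  0.2846]
```

```bash
python3 -c "
from h import *
go((.556,-.2784,.1583),pose(153.4,45))"
```

```text
shift [ 0.0746 -0.0011  0.0852] rot [-0.1  0.  -0.1]
```

Request:
servo_tool(series="0.008 0 0.01 0 0 0 1; 0.02 0 0.025 0 0 0 1; 0.034 -0.001 0.04 0 0 0 1; 0.046 -0.001 0.053 0 0 0 1; 0.052 -0.001 0.06 0 0 0 1")

```text
clock: 7.35
position: [0.5535, -0.2767, 0.1895]
ee_rot: [0.371, 0.214, 0.899, -0.088]
contact_force: [0.6, 0.3, -2.0]
width: 0.0263
gripper_force: 69.1
```

Request:
servo_tool(series="0.006 0 0.007 0 0 0 1; 0.014 0 0.016 0 0 0 1; 0.02 0 0.022 0 0 0 1; 0.023 0 0.025 0 0 0 1; 0.023 0 0.025 0 0 0 1")

```text
clock: 7.85
position: [0.5585, -0.2746, 0.1673]
ee_rot: [0.363, 0.216, 0.902, -0.09]
contact_force: [0.3, -0.8, -1.5]
width: 0.0263
gripper_force: 69.3
```

Request:
servo_tool(series="0 0 0 0 0 0 1; 0 0 0 0 0 0 1; 0 0 0 0 0 0 1; 0 0 0 0 0 0 1; 0 0 0 0 0 0 1")

```text
clock: 8.35
position: [0.558, -0.2748, 0.1675]
ee_rot: [0.363, 0.217, 0.901, -0.09]
contact_force: [0.3, -0.3, -1.1]
width: 0.0264
gripper_force: 69.3
```

```bash
python3 - <<'E'
from h import *
np.set_printoptions(precision=4,suppress=True)
for n in("side","scene"): cv2.imwrite(f"pics/{n}5.png",eyes.get_image(n)[:,:,::-1])
p,u,E=torch(5); print(E)
s=manip.get_state();print(s['position'],s['qd'],s['width'],s['gripper_force'])
g=s['position']-.019*rot(s['ee_rot']).as_matrix()[:,2]
for z in(.055,g[2]): print("axis",p+u*(z-p[2])/u[2])
print(g)
a=cv2.imread("pics/side5.png")[110:230,300:420];b=cv2.imread("pics/scene5.png")[210:310,140:240]
cv2.imwrite("pics/c5.png",np.hstack([cv2.resize(x,(400,400),interpolation=cv2.INTER_CUBIC) for x in(a,b)]))
E
```

```text
u [0.0061 0.0615 0.9981] tilt 3.542498953796716
{'side': [(np.float64(350.1532258064516), np.int64(138)), (np.float64(349.52419354838713), np.int64(168))], 'scene': [(np.float64(182.23440285204984), np.int64(189)), (np.float64(185.06862745098036), np.int64(221))]}
[ 0.558  -0.2748  0.1674] [ 0.0005  0.0013  0.0009  0.0018 -0.0001  0.0003] 0.026300799671322633 69.25227642059326
axis [ 0.5466 -0.2801  0.055 ]
axis [ 0.5474 -0.2723  0.1811]
[ 0.5463 -0.2687  0.1811]
```

View pics/c5.png

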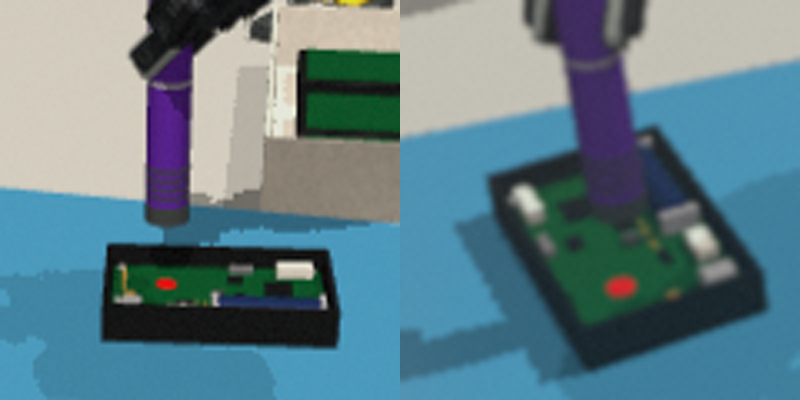

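```bash
python3 - <<'E'
from h import *
np.set_printoptions(precision=4,suppress=True)
s=manip.get_state();print(s['qpos'])
M=rot(s['ee_rot']).as_matrix();print(M[:,2],np.degrees(np.arctan2(M[1,2],M[0,2])))
go((.556,-.2784,.1583),pose(153.4,45))
# simple arm model from recorded (q,pos) pairs, tool-down poses
from scipy.optimize import least_squares
D=[([1.09897994,.276614621,1.50614414,0,1.36068089,-.120979647],[.19736829,.53950639,.23042413]),
([.663756188,.245898649,1.58591652,0,1.30968074,.0415224],[.38618602,.3901745,.21603269]),
([.290540289,.366121312,1.44881721,0,1.3270883,.257014641],[.57343107,.24395641,.19986653]),
([.295173364,.440568809,1.59926481,0,1.10658035,.255911668],[.56828157,.24542911,.0976478]),
([.140840152,.309396440,1.4614039,0,1.37287229,.102060323],[.5760739,.15181673,.22924379]),
([-.6546,-.0053,2.0264,.3755,.3667,-2.0566],[.5497,-.274,.2713]),(s['qpos'],s['position'])]
def fk(q,k):
    d1,a1,L2,e,L3,off,L6=k
    A=R.from_euler('z',q[0]);B=A*R.from_euler('y',q[1]);C=B*R.from_euler('y',q[2]);F=C*R.from_euler('zy',0 and [0,0] or [0,0])
    p=A.apply([a1,off,d1])+B.apply([0,0,L2])+C.apply([e,0,L3])
    W=C*R.from_euler('z',q[3])*R.from_euler('y',q[4])
    return p+W.apply([0,0,L6]),W
f=lambda k:np.concatenate([fk(q,k)[0]-p for q,p in D])
r=least_squares(f,[.3,0,.4,0,.4,-.06,.3],x_scale=.1);print(r.x,abs(r.fun).max())
for q,p in D[-2:]: print(fk(q,r.x)[1].apply([0,0,1]))
E
```

```text
[-0.6314  0.1493  2.1659  1.0196  0.1232 -2.7037]
[ 0.6158 -0.3205 -0.7198] -27.498997982939184
shift [ 0.0064 -0.0041  0.0065] rot [-0.6 -1.  -0.2]
[0.1367 0.     0.6297 0.0604 0.421  0.0694 0.3645] 5.9821386256375675e-05
[ 0.6316 -0.319  -0.7066]
[ 0.6158 -0.3205 -0.7198]
```

The fitted arm model matches every reading to 0.06 mm. It shows joint 6 at its limit, so I'll use the model to choose a better tool yaw.

```bash
cat >> h.py <<'E'
from scipy.optimize import least_squares
K=[.1367,0,.6297,.0604,.421,.0694,.3645]
LO=np.array([-2.89,-.75,.22,-1.18,.11,-2.7]);HI=np.array([2.89,2.08,2.7,4.32,2.71,2.7])
def fk(q):
    d1,a1,L2,e,L3,off,L6=K
    A=R.from_euler('z',q[0]);B=A*R.from_euler('y',q[1]);C=B*R.from_euler('y',q[2])
    p=A.apply([a1,off,d1])+B.apply([0,0,L2])+C.apply([e,0,L3])
    W=C*R.from_euler('z',q[3])*R.from_euler('y',q[4])
    return p+W.apply([0,0,L6]),W*R.from_euler('z',q[5]+CC)
def ik(p,Rt,q0):
    g=lambda q:np.r_[(fk(q)[0]-p)*5,(fk(q)[1].inv()*Rt).as_rotvec()]
    r=least_squares(g,np.clip(q0,LO+.001,HI-.001),bounds=(LO,HI)); return r.x,np.abs(r.fun).max()
CC=0
E
python3 - <<'E'
import h
from h import *
np.set_printoptions(precision=3,suppress=True)
s=manip.get_state();q=s['qpos']
v=(fk(q)[1].inv()*rot(s['ee_rot'])).as_rotvec();print(v);h.CC=v[2]
open("h.py","a").write(f"CC={v[2]}\n")
L=np.array([.544,-.272,.055])
for az in(190,170,153.4,140,130,120,110,100,92):
  for z in(.175,):
    Rt=pose(az,45); G=L+[0,0,.118]; p=G+.019*Rt.as_matrix()[:,2]
    best=max((ik(p,Rt,np.array([-.6,.15,2.1,q4,.4,q6])) for q4 in(-.6,.3,1.5,3) for q6 in(-1.5,0,1.5)),key=lambda t:-t[1])
    print(az,best[0],best[1].round(5),np.minimum(best[0]-LO,HI-best[0]).min().round(3))
E
```

```text
[-0.    -0.     1.571]
190 [-0.975  0.263  2.074  1.16   0.801  2.7  ] 0.02483 0.0
170 [-0.841  0.196  2.206  1.521  0.464  2.7  ] 0.0437 0.0
153.4 [-0.65   0.169  2.214  1.879  0.133  2.7  ] 0.02123 0.0
140 [-0.504  0.174  2.156 -1.18   0.141 -0.254] 0.01891 0.0
130 [-0.4    0.2    2.107 -1.18   0.345 -0.057] 0.02907 0.0
120 [-0.31   0.242  2.059 -1.18   0.533  0.133] 0.0162 0.0
110 [-0.243  0.29   2.    -1.136  0.704  0.264] 0.0 0.044
100 [-0.201  0.34   1.916 -1.043  0.866  0.329] 0.0 0.137
92 [-0.182  0.381  1.843 -0.974  0.988  0.38 ] 0.0 0.206
```

```bash
python3 - <<'E'
from h import *
np.set_printoptions(precision=3,suppress=True)
q=np.array([-.6,.1,1.6,0.,1.4,-1.8])
for az,t,z in((153,0,.28),(130,0,.28),(110,0,.28),(90,0,.28),(90,15,.28),(90,30,.28),(90,45,.28),(90,45,.22),(90,45,.165)):
    Rt=pose(az,t); G=np.array([.544,-.272,z+.0134]); p=G+.019*Rt.as_matrix()[:,2]
    q,e=ik(p,Rt,q); print(az,t,z,q,round(e,5),np.minimum(q-LO,HI-q).min().round(3))
go((.55,-.275,.28),pose(153.4,45)); 
E
```

```text
153 0 0.28 [-0.578  0.307  1.354  0.     1.481 -1.678] 0.0 1.022
130 0 0.28 [-0.578  0.307  1.354  0.     1.481 -1.276] 0.0 1.057
110 0 0.28 [-0.578  0.307  1.354  0.     1.481 -0.927] 0.0 1.057
90 0 0.28 [-0.578  0.307  1.354  0.     1.481 -0.578] 0.0 1.057
90 15 0.28 [-0.445  0.259  1.452 -0.243  1.324 -0.398] 0.0 0.937
90 30 0.28 [-0.306  0.245  1.557 -0.533  1.219 -0.15 ] 0.0 0.647
90 45 0.28 [-0.179  0.27   1.663 -0.846  1.194  0.144] 0.0 0.334
90 45 0.22 [-0.179  0.324  1.75  -0.894  1.103  0.262] 0.0 0.286
90 45 0.165 [-0.179  0.385  1.818 -0.952  1.025  0.38 ] 0.0 0.228
shift [-0.073 -0.004 -0.086] rot [-0.6 -1.  -0.2]
```

Request:
servo_tool(series="-0.012 0 -0.014 0 0 0 1; -0.03 0 -0.035 0 0 0 1; -0.05 0 -0.06 0 0 0 1; -0.066 0 -0.078 0 0 0 1; -0.073 0 -0.086 0 0 0 1")

```text
clock: 8.95
position: [0.553, -0.2719, 0.2845]
ee_rot: [0.366, 0.216, 0.9, -0.092]
contact_force: [1.0, -0.4, -2.0]
width: 0.0265
gripper_force: 69.2
```

Request:
servo_tool(series="0 0 0 0 5 0 1; 0 0 0 0 13 0 1; 0 0 0 0 21 0 1; 0 0 0 0 29 0 1; 0 0 0 0 35 0 1")

```text
clock: 9.45
position: [0.553, -0.2709, 0.2797]
ee_rot: [0.074, 0.234, 0.969, -0.02]
contact_force: [0.7, 0.3, -2.2]
width: 0.0263
gripper_force: 69.3
```

```bash
python3 - <<'E'
from h import *
s=manip.get_state();print(s['qpos'].round(3),s['position'],s['width'])
go((.545,-.273,.26),pose(153.4,0))
E
```

```text
[-0.575  0.232  1.456  0.012  1.301 -1.675] [ 0.55296131 -0.27086415  0.27973562] 0.02631140714773136
shift [ 0.009  -0.0055  0.0186] rot [-0.3  8.7 -0.5]
```

Now I'll remove the last of the tilt and yaw back to azimuth 90 (+63 about tool z).

Request:
servo_tool(series="0 0 0 0 5 0 1; 0 0 0 0 8.7 0 1; 0 0 0 0 8.7 0 1")

```text
clock: 9.75
position: [0.5538, -0.2715, 0.2772]
ee_rot: [0.001, 0.235, 0.972, -0.002]
contact_force: [-1.0, -0.1, -2.4]
width: 0.026
gripper_force: 69.3
```

Request:
servo_tool(series="0 0 0 0 0 5 1; 0 0 0 0 0 13 1; 0 0 0 0 0 21 1; 0 0 0 0 0 29 1; 0 0 0 0 0 37 1")

```text
clock: 10.25
position: [0.5513, -0.2701, 0.2791]
ee_rot: [0.002, 0.533, 0.846, -0.002]
contact_force: [-0.7, -0.2, -2.1]
width: 0.0265
gripper_force: 69.1
```

Request:
servo_tool(series="0 0 0 0 0 8 1; 0 0 0 0 0 16 1; 0 0 0 0 0 22 1; 0 0 0 0 0 26 1; 0 0 0 0 0 26 1")

```text
clock: 10.75
position: [0.5513, -0.2702, 0.2793]
ee_rot: [0.003, 0.708, 0.706, -0.001]
contact_force: [-0.3, -0.1, -1.6]
width: 0.0261
gripper_force: 69.2
```

```bash
python3 - <<'E'
from h import *
s=manip.get_state();print(s['qpos'].round(3),s['position'],s['width'])
go((.544,-.29,.28),pose(90,0))
E
```

```text
[-0.567  0.312  1.335 -0.004  1.49  -0.564] [ 0.55128736 -0.27018753  0.27925686] 0.02613443646240581
shift [-0.0198 -0.0072 -0.0006] rot [ 0.1  0.3 -0.1]
```

Request:
servo_tool(series="-0.005 -0.002 0 0 -5 0 1; -0.01 -0.004 0 0 -12 0 1; -0.015 -0.006 0 0 -19 0 1; -0.02 -0.007 0 0 -26 0 1; -0.02 -0.007 0 0 -33 0 1")

```text
clock: 11.25
position: [0.5444, -0.2906, 0.2804]
ee_rot: [0.205, 0.678, 0.676, -0.203]
contact_force: [0.1, -0.6, -2.1]
width: 0.0264
gripper_force: 69.1
```

Request:
servo_tool(series="0 0 0 0 -6 0 1; 0 0 0 0 -11 0 1; 0 0 0 0 -12 0 1; 0 0 0 0 -12 0 1; 0 0 0 0 -12 0 1")

```text
clock: 11.75
position: [0.5451, -0.2912, 0.2805]
ee_rot: [0.273, 0.654, 0.651, -0.272]
contact_force: [0.1, 0.2, -1.9]
width: 0.0262
gripper_force: 69.2
```

```bash
python3 - <<'E'
from h import *
np.set_printoptions(precision=4,suppress=True)
for n in("side","scene"):
    im=eyes.get_image(n); cv2.imwrite(f"pics/{n}6.png",im[:,:,::-1])
    for b in blobs(im,(125,80,30),(150,255,255),40): print(n,b[0],b[1])
p,u,E=torch(6); print(E)
s=manip.get_state();print(s['qpos'],s['position'],s['width'])
g=s['position']-.019*rot(s['ee_rot']).as_matrix()[:,2]
print("grasp",g)
for z in(g[2],g[2]-.118): print("axis",p+u*(z-p[2])/u[2])
L=g-[0,0,.118]; go(s['position']+np.array([.544,-.272,.056])-L,pose(90,45))
E
```

```text
side [348  51  14  27 316] [353.7722  65.2816]
side [346  79  16  41 507] [353.1519  97.9882]
scene [159 131  18  29 324] [167.5556 142.5309]
scene [167 172  19  41 467] [175.8415 190.1349]
u [-0.0024  0.0222  0.9998] tilt 1.278928307835511
{'side': [(np.float64(353.79285714285726), np.int64(81)), (np.float64(352.49285714285725), np.int64(115))], 'scene': [(np.float64(173.4952380952381), np.int64(174)), (np.float64(178.36190476190475), np.int64(208))]}
[-0.1869  0.2729  1.6613 -0.8531  1.1889  0.147 ] [ 0.545  -0.2918  0.2809] 0.025975610840135967
grasp [ 0.545  -0.2782  0.2942]
axis [ 0.545  -0.2791  0.2942]
axis [ 0.5452 -0.2818  0.1762]
shift [ 0.0899 -0.0015  0.0801] rot [-0.   0.3 -0.3]
```

Request:
servo_tool(series="0.01 0 0.008 0 0 0 1; 0.024 0 0.02 0 0 0 1; 0.04 0 0.035 0 0 0 1; 0.053 -0.001 0.046 0 0 0 1; 0.06 -0.001 0.053 0 0 0 1")

```text
clock: 12.35
position: [0.543, -0.2865, 0.1977]
ee_rot: [0.271, 0.654, 0.651, -0.273]
contact_force: [0.1, 0.2, -2.1]
width: 0.026
gripper_force: 69.2
```

Request:
servo_tool(series="0.008 0 0.007 0 0 0 1; 0.017 0 0.015 0 0 0 1; 0.025 0 0.022 0 0 0 1; 0.03 0 0.026 0 0 0 1; 0.03 0 0.026 0 0 0 1")

```text
clock: 12.85
position: [0.5437, -0.2837, 0.1593]
ee_rot: [0.272, 0.654, 0.651, -0.273]
contact_force: [-0.2, -0.7, -1.7]
width: 0.0263
gripper_force: 69.2
```

Request:
servo_tool(series="0 0 0 0 0 0 1; 0 0 0 0 0 0 1; 0 0 0 0 0 0 1; 0 0 0 0 0 0 1; 0 0 0 0 0 0 1")

```text
clock: 13.35
position: [0.5442, -0.2839, 0.1608]
ee_rot: [0.273, 0.654, 0.651, -0.272]
contact_force: [0.2, 0.1, -0.5]
width: 0.0265
gripper_force: 69.2
```

```bash
python3 - <<'E'
from h import *
np.set_printoptions(precision=4,suppress=True)
for n in("side","scene"): cv2.imwrite(f"pics/{n}7.png",eyes.get_image(n)[:,:,::-1])
p,u,E=torch(7); print(E)
s=manip.get_state();print(s['qpos'],s['position'],abs(s['qd']).max(),s['width'],s['gripper_force'])
M=rot(s['ee_rot']).as_matrix();g=s['position']-.019*M[:,2]; print("g",g,M[:,2])
for z in(g[2],.055): print("axis",p+u*(z-p[2])/u[2])
a=cv2.imread("pics/side7.png")[110:230,300:420];b=cv2.imread("pics/scene7.png")[210:310,140:240]
cv2.imwrite("pics/c7.png",np.hstack([cv2.resize(x,(400,400),interpolation=cv2.INTER_CUBIC) for x in(a,b)]))
E
```

```text
u [-0.0012  0.0439  0.999 ] tilt 2.519474694789221
{'side': [(np.float64(351.27016129032273), np.int64(141)), (np.float64(350.2782258064517), np.int64(171))], 'scene': [(np.float64(187.4344827586207), np.int64(231)), (np.float64(190.49655172413796), np.int64(259))]}
[-0.1726  0.3926  1.8249 -0.9633  1.0239  0.4037] [ 0.5441 -0.2839  0.1606] 0.0006575876204360395 0.026148002267639477 69.1748571395874
g [ 0.5442 -0.2704  0.174 ] [-0.001  -0.7117 -0.7025]
axis [ 0.5441 -0.2704  0.174 ]
axis [ 0.5442 -0.2756  0.055 ]
```

View pics/c7.png

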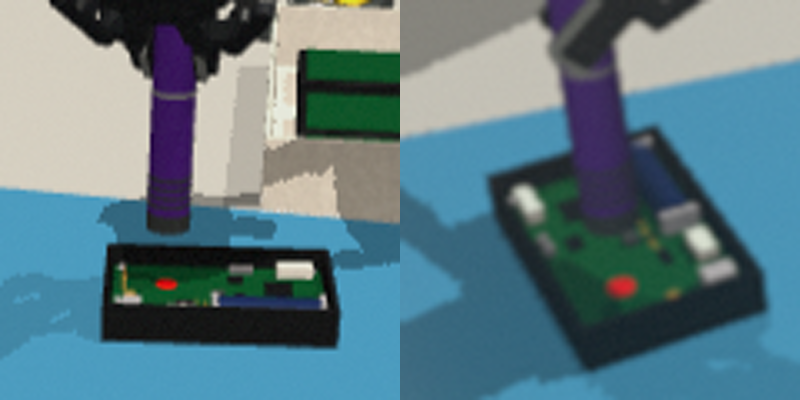

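The side crop shows the lens directly above the patch, with the rim bottom at px (350.4,179.6). In the scene view it is at (193,268). I'll check the height and sideways offset, then hand in if both are within limits.

```bash
python3 - <<'E'
from h import *
p,u,E=torch(7); P=np.array([.544,-.272,.0155]); ok=True
for n,px in(("side",(350.4,179.6)),("scene",(193,268))):
    e,d=ray(n,px); q,_=tri((e,d),(p,u)); q=q+u*.014*(-d[2])/np.hypot(d[0],d[1])
    o=q-P; print(n,o.round(4)); ok&=.031<o[2]<.05 and np.hypot(*o[:2])<.009
s=manip.get_state(); ok&=abs(s['qd']).max()<.01 and s['gripper_force']>30
print(ok)
if ok: print(manip.sign_off())
E
```

```text
u [-0.00119521  0.04394271  0.99903334] tilt 2.519474694789221
side [-0.0002 -0.0036  0.0412]
scene [ 0.0004 -0.0019  0.0438]
True
the job is handed in; nothing more can be done
None
```

I handed the job in with the UV torch still gripped, lens down and about 42 mm above the red patch. By my last measurement it was 2–4 mm off centre and tilted about 2.5°. No verdict came back.

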